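Walk an optical rail past a clamped lens into its nest

TASK

Push the black optical rail that carries the beam-splitter cube back into its blue locating nest: work it forward by nudging one end and then the other, slip its left end in behind the clamped lens post, then swing the other end in until the rail lies between the two end stops, flush along the back fence. Only push it with the fingers: it must stay flat on the table, never pinched, lifted or tipped. Be gentle with it, do not knock the lens post, and leave the other things on the table where they are.

Things in the scene. Friction and masses are not known exactly. Their poses are not given: they have to be found in the camera images.
- rail: Black optical rail lying flat, 260 x 36 x 22 mm (a plain box for contact). Origin: centre of its underside; y along its length, +y to the robot's left, +x to its rear face, which must meet the fence. About 0.55 kg, centre of mass 10 mm from the origin towards -y. Slides with ordinary friction, a few newtons; pushed near one end, it turns and its far end swings back about a third as far.
- rail_cube (a point): Centre of the black 34 mm beam-splitter cube fixed on the rail on a thin aluminium carrier (36 x 44 x 6 mm), 40 mm from the rail's origin towards -y, 44 mm above the table (cube top at 61 mm). Neither overhangs the rail's long sides.
- rail_back_left (a point): Point on the rail's rear long face at its left (+y) end, 10 mm above the table (rail frame x = +18 mm, y = +130 mm).
- rail_back_right (a point): Point on the rail's rear long face at its right (-y) end, 10 mm above the table (rail frame x = +18 mm, y = -130 mm).
- nest: Fixed U-shaped nest of blue anodised bar, 16 mm high, open to the robot. Origin: on the table, mid-length of the 308 mm back fence's front face (x = 0); y along it to the left, x into the fence. Round-nosed end stops reach 42 mm out from that face, inner faces at y = +134 and -134 mm: 8 mm play for the rail. Seated: rail origin at x = -18, y = 0 +-4 mm, same heading as the nest.
- lens: Fixed lens on a short post, 66 mm high, with a round foot 32 mm across. Origin: centre of the foot, on the table. Always at x = -76, y = +90 mm of the nest: 60 mm free between foot and fence, so the rail fits behind it at up to about 0.4 rad. A grey clamping fork, 8 mm high, holds it and reaches about 60 mm from the post to its front left.
- tip_rack: Bystander: pipette tip box with clear lid, 76 x 118 x 69 mm, left of the nest, fixed. Origin: centre of its underside.
- slide_case: Bystander: small green box, 39 x 86 x 30 mm, behind on the right. Origin: centre of its underside.
- tape_roll: Bystander: roll of dark tape lying flat, 55 mm across, 19 mm high, front right. Origin: centre of its underside.
- amber_vial: Bystander: amber vial with black cap, 27 mm across, 60 mm high, front left. Origin: centre of its underside.
- digital_caliper: Bystander: digital caliper lying flat, 164 mm long, left. Origin: on its underside.

How it is judged (in metres and radians):
At the end, for the whole second after the job is handed in: The rail lies at rest flat on the table between the end stops, its rear face within 4 mm of the back fence at both ends (x of each of rail_back_left, rail_back_right in the frame of nest above -0.004 m and y of rail_back_left in the frame of nest between 0.1235 and 0.1365 m and height (world z) of rail below 0.003 m and angle between rail's own z axis and vertical below 0.03 rad and linear speed of rail below 0.01 m/s); the robot touches nothing.
It fails at once if the rail is lifted or carried (more than 6 mm off the table) or tipped (more than 0.1 rad) (height (world z) of rail above 0.006 m or angle between rail's own z axis and vertical above 0.1 rad).
It fails at once if the rail is pinched or shoved hard (more than 30 N from the fingers) (contact force between the fingers and rail above 30 N).
It fails at once if the lens post is knocked by the rail (more than 12 N; brushing it is allowed) (contact force between rail and lens above 12 N).
It fails at once if the lens post is knocked by the robot (more than 5 N) (contact force between any of the arm, the fingers and lens above 5 N).
It fails at once if a bystander is shifted by more than 15 mm (distance of any of slide_case, tape_roll, amber_vial, digital_caliper from where it was at the start of the episode above 0.015 m).
It also fails if it takes over 58 s, if anything falls off the work surface, if the arm or the gripper's body presses on something with over 40 N, if the wrist force passes 120 N, or if a joint passes its speed limit or range.

ROBOT

A 6-joint arm with a two-finger parallel gripper is mounted at the origin on a cart in front of the work surface, level with it; the furniture and walls round the work are solid. World frame = base frame: x ahead of the robot, y to its left, z up, the work surface at z = 0. Lengths are in m, angles in degrees, forces in N, time in s.
With the tool pointing down it reaches from about 0.25 to 0.725 m from the base axis. Payload 9.7 kg.
Tool frame: the origin (TCP) lies at the very end of the fingers, on their centre line; the grasp point (between the pads) lies 19 mm behind it; y points along the fingers, x is the direction in which the jaws open and shut, and the axes are right-handed (so a half turn about y gives the same grasp; the last joint's range is limited). The gripper opens to 85 mm and grips with 20 to 120 N. Pads are 22 mm wide; open, the fingers measure 114 mm over their backs; the gripper's body (76 mm by 85 mm) begins 54 mm behind the grasp point. The pads swing forward as they close: fully open they stand 13 mm farther back than shut.
Start: joints at [65.432, 4.979, 10.078, 95.1, 0, 90], TCP at [0.229, 0.5, 0.231] pointing down, gripper open.
Joint ranges: [-179.16, 179.16], [-48.56, 103.87], [-65.8, 70.77], [-126.05, 130.52], [-82.76, 87.17], [-180, 180]. Speed limits (degrees/s): [127.2, 127.2, 147.25, 180, 180, 180].

INTERFACE

Orientations are given as [roll, pitch, yaw] about the fixed x, y, z axes, in that order (R = Rz(yaw) Ry(pitch) Rx(roll)).
In Python, from workcell import bot gives the robot as it stands.
- The arm moves only by the shell command python3 -m jog 'ROWS' [FORCE]. ROWS is JSON, a list of rows, each a list of 7 numbers: the closure, from 0 (fully open) to 1 (shut), then the shift along the world's x, y, z in units of 25 mm (1.0 is 25 mm), then the turn, a rotation vector about the world's x, y, z in units of 5 degrees (1.0 is 5 degrees). A call has 1 to 5 rows; each row is the pose to reach, as a shift and turn from the pose commanded when the call began; what a row does not reach only later rows make up. A row lasts 1/10 s, in which the tool goes at most 50 mm and 8.59 degrees, less where a joint would pass 70% of its speed; a pose out of reach is approached as far as the arm can. A call with a gripper value outside its range is refused whole. The fingers move at their own pace and stop on an object; FORCE is the grip in N (left out, the last holds). Time passes only in rows, so rows that repeat a pose let the fingers close. It gives the time, the measured TCP pose, the force and the opening at its end, in the units of the state.
- bot.get_obs(): the state, without advancing time (a new reading comes with each control period).
- bot.camera(name): name is "side" or "top" or "wrist"; returns (picture, depth): 420x560x3 uint8, red, green, blue; 420x560 float32, m along the optical axis (not along the pixel's ray), 0 where there is no reading.
- bot.camera_model(name): a dict with "fx", "fy", "cx", "cy" (pixels), "rvec" (rotation vector, rad) and "tvec" (3), from world to camera coordinates, as OpenCV has them; the wrist camera has in their place "tool_from_camera" (4x4, takes a point from camera to tool coordinates, whose origin is the TCP and whose axes are the tool frame's). Camera axes: x right, y down, z forward; pixel columns grow to the right and rows downward; lengths in m; the calibration is good to about 2 mm. The wrist camera is an equidistant fisheye: a pixel r from the principal point sees the ray r / f radians off the axis. A picture is of the moment at which its call begins: read the wrist's pose just before it. camera_model takes no time and is no camera call.
- bot.job_done(): hands the job in, once; it reports no verdict.
Trained networks look in the newest picture that a camera, given by its name, has taken for a name from the list of things; names that differ only in an ending like _2 or _b are one class to them, and where a whole thing is asked for, a point or a joint stands for the part that bears it (a point fixed in the world has none). Each returns a list of dicts, best first, with "conf" (0 to 1); they miss things now and then, are a little off and sometimes report something else, mostly with a low value. They report only what shows in the picture. A call takes as long as a camera call.
- bot.regions_of(camera, label): "pixels" (420x560 bool, what is visible of it) and "point" ([row, column] in pixels, amid what is visible of it).
The state is a dict: "time": time; "q": joint angles; "qd": joint speeds; "joint_efforts": joint torques, N m; "ee_pos": TCP position; "tcp_rot": TCP orientation; "wrist_force": force on the tool from outside, world axes, zero at the start; "torque": the same for the moment, N m; "opening": finger opening in m.
Only numpy, scipy, OpenCV 4.12 (cv2) and the standard library are available. Lean on these libraries where they do the work, as an engineer would, in place of code of your own. Each camera call takes 0.05 s, during which the arm holds its last target. There are 200 camera calls.

## Working session

There is one attempt and no reset: what is moved stays moved. The work goes in short steps, Python scripts to look and compute and a shell command to move; the robot and the scene stay as the last step left them, time stands still between calls to the robot, and variables do not carry over. Pictures are saved under pics/ and viewed, about 8 in all and at most 12, crops included, and the job is handed in when it is done.

```bash
mkdir -p pics; ls; cat > h.py <<'E'
import numpy as np, cv2
from workcell import bot
def world(cam,depth,mask=None):
    m=bot.camera_model(cam); R,_=cv2.Rodrigues(np.array(m["rvec"],float)); t=np.array(m["tvec"],float).ravel()
    v,u=np.nonzero((depth>0)&(mask if mask is not None else True)); z=depth[v,u]
    c=np.stack([(u-m["cx"])/m["fx"]*z,(v-m["cy"])/m["fy"]*z,z],1)
    return (c-t)@R, v,u
def save(n,p): cv2.imwrite(f"pics/{n}.png",p[:,:,::-1])
E
python3 - <<'E'
from h import *
np.set_printoptions(precision=4,suppress=True)
o=bot.get_obs(); print(o["time"],o["ee_pos"],o["tcp_rot"],o["opening"])
p,d=bot.camera("top"); save("top0",p)
for n in ["rail","rail_cube","nest","lens","tip_rack","slide_case","tape_roll","amber_vial","digital_caliper"]:
    for r in bot.regions_of("top",n)[:2]:
        P,v,u=world("top",d,r["pixels"]); 
        if len(P)==0: continue
        print(n,round(r["conf"],2),r["point"],len(P),np.median(P,0),P.min(0),P.max(0))
        if n in("rail","nest"):
            q=P[:,:2].astype(np.float32); print("  rect",cv2.minAreaRect(q))
E
```

```text
pics
0.0 [0.2286 0.5    0.2306] [-90.0003   0.0747  65.434 ] 0.08563294266726125
rail 0.77 [231.6, 346.9] 1503 [ 0.558  -0.1179  0.0221] [ 0.5228 -0.2458 -0.0027] [0.5948 0.0104 0.0641]
  rect ((0.559627890586853, -0.11699379980564117), (0.039033666253089905, 0.25913500785827637), 8.46373462677002)
rail_cube 0.64 [228.2, 347.3] 1482 [ 0.5582 -0.1184  0.0222] [ 0.5229 -0.2532 -0.0024] [0.5948 0.0125 0.0641]
nest 0.73 [176.3, 285.3] 1474 [0.7031 0.0284 0.0154] [ 0.6464 -0.1345 -0.0046] [0.7315 0.1825 0.0252]
  rect ((0.6893213987350464, 0.02321358025074005), (0.07088518887758255, 0.3172966241836548), 3.0415475368499756)
lens 0.74 [216.3, 248.1] 329 [0.6021 0.125  0.0118] [ 0.5644  0.0939 -0.004 ] [0.6315 0.1615 0.0675]
lens 0.47 [157.2, 385.9] 162 [ 0.7417 -0.2224  0.0288] [ 0.7247 -0.2468 -0.0023] [ 0.7521 -0.2017  0.0334]
tip_rack 0.64 [206.0, 174.9] 1736 [0.6298 0.2954 0.0677] [ 0.5717  0.2649 -0.0022] [0.7014 0.3617 0.0734]
slide_case 0.64 [159.3, 385.9] 173 [ 0.7413 -0.2225  0.0285] [ 0.7247 -0.2506 -0.0025] [ 0.7521 -0.2017  0.0334]
tape_roll 0.78 [271.6, 402.7] 286 [ 0.4536 -0.2609  0.0174] [ 0.4296 -0.2902 -0.0043] [ 0.479  -0.2371  0.0222]
tape_roll 0.47 [219.3, 246.9] 280 [0.6002 0.1231 0.0119] [ 0.5644  0.0939 -0.0022] [0.6284 0.1583 0.0675]
digital_caliper 0.93 [268.5, 176.5] 662 [0.4792 0.3094 0.0114] [ 0.427   0.2122 -0.0023] [0.5209 0.3628 0.018 ]
```

View pics/top0.png

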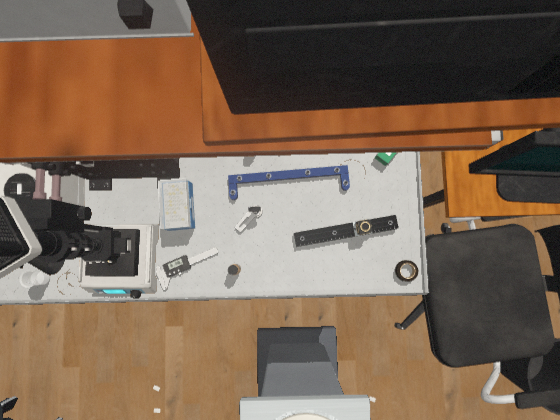

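```bash
cat >> h.py <<'E'
def fitnest(P):
    P=P[(P[:,2]>.011)&(P[:,2]<.02)]
    return P
E
python3 - <<'E'
from h import *
np.set_printoptions(precision=4,suppress=True)
p,d=bot.camera("side"); save("side0",p)
m=bot.camera_model("side"); print(m)
print(bot.camera_model("top"))
P,v,u=world("side",d); 
def show(n,P):
    if len(P)<10: return
    print(n,len(P),P.min(0),P.max(0),np.median(P,0))
for n in ["rail","nest","lens","amber_vial"]:
    for r in bot.regions_of("side",n)[:1]:
        Q,_,_=world("side",d,r["pixels"]); print(r["conf"],r["point"]); show(n,Q)
# top nest, blue pixels
p,d=bot.camera("top")
hsv=cv2.cvtColor(p,cv2.COLOR_RGB2HSV)
blue=(hsv[:,:,0]>95)&(hsv[:,:,0]<130)&(hsv[:,:,1]>90)
Q,_,_=world("top",d,blue); Q=Q[(Q[:,0]>.6)&(Q[:,0]<.75)&(abs(Q[:,1]-.03)<.2)]
T=Q[(Q[:,2]>.012)&(Q[:,2]<.02)]; show("nesttop",T)
print(cv2.minAreaRect(T[:,:2].astype(np.float32)))
for y in np.arange(-.14,.19,.02):
    s=T[abs(T[:,1]-y)<.01]
    if len(s): print(round(y,3),s[:,0].min(),s[:,0].max(),len(s))
for x in (.66,.67,.68,.69):
    s=T[abs(T[:,0]-x)<.005]; print(x,np.sort(s[:,1]))
E
```

```text
{'fx': 403.20657208510994, 'fy': 403.20657208510994, 'cx': 278.90871569278943, 'cy': 209.63155741768767, 'rvec': array([ 0.5476, -2.5964,  1.3226]), 'tvec': array([0.5754, 0.186 , 0.8279])}
{'fx': 379.91786223502083, 'fy': 379.91786223502083, 'cx': 283.5585251681383, 'cy': 214.28249953405626, 'rvec': array([ 2.137 , -2.1934,  0.1058]), 'tvec': array([0.0528, 0.6009, 0.9138])}
0.83 [204.4, 317.3]
rail 889 [ 0.5247 -0.2411  0.0001] [0.5937 0.0161 0.0653] [ 0.5534 -0.0897  0.0238]
0.8 [196.7, 261.1]
nest 568 [ 0.6537 -0.129  -0.0003] [0.7366 0.1631 0.0263] [ 0.7046 -0.0588  0.0169]
0.57 [252.1, 265.4]
lens 399 [ 0.5642  0.0875 -0.0002] [0.6313 0.165  0.0691] [0.6086 0.1255 0.0144]
0.88 [271.3, 312.0]
amber_vial 291 [0.4583 0.1546 0.0029] [0.4836 0.1796 0.0632] [0.4695 0.1742 0.0396]
nesttop 916 [ 0.6483 -0.1301  0.012 ] [0.7242 0.175  0.02  ] [0.7048 0.0208 0.0157]
((0.6868281364440918, 0.02255333960056305), (0.061264730989933014, 0.3060034513473511), 3.155393600463867)
-0.14 0.697990707047611 0.697990707047611 1
-0.12 0.6641858240264813 0.7242244012991594 132
-0.1 0.7037509706353959 0.
[... 1266 characters left out ...]
.172
  0.1722  0.1741  0.1744  0.1747  0.175 ]
0.69 [-0.1294 -0.1294 -0.1289 -0.127  -0.127  -0.1266 -0.1243 -0.1243 -0.1215
 -0.1191 -0.1191 -0.1167 -0.1166 -0.1163 -0.1162 -0.1143 -0.1141 -0.1141
 -0.1115  0.0593  0.0644  0.09    0.0928  0.0952  0.0976  0.1002  0.1027
  0.1052  0.1078  0.1105  0.1133  0.1153  0.1183  0.1206  0.1208  0.1231
  0.1232  0.1259  0.126   0.1282  0.1283  0.1308  0.1309  0.1334  0.1335
  0.1358  0.1364  0.1383  0.1384  0.1411  0.1412  0.1436  0.146   0.149
  0.1514  0.1542  0.1543  0.1565  0.1567  0.1587  0.159   0.1591  0.1614
  0.1617  0.1618  0.1639  0.1642  0.1644  0.1644  0.1667  0.1667  0.1695
  0.1696  0.1696  0.1716  0.1724  0.1745  0.1747  0.1748  0.1749]
```

```bash
cat >> h.py <<'E'
# nest pose: fence front face line, fitted later
NO=np.array([.6965,.0225]); NT=.056
def setnest(o,t):
    global NO,NT; NO=np.array(o);NT=t
def tonest(p): 
    c,s=np.cos(NT),np.sin(NT); d=np.asarray(p)[...,:2]-NO
    return np.stack([d[...,0]*c+d[...,1]*s,-d[...,0]*s+d[...,1]*c],-1)
def toworld(p):
    c,s=np.cos(NT),np.sin(NT); p=np.asarray(p,float)
    return NO+np.stack([p[...,0]*c-p[...,1]*s,p[...,0]*s+p[...,1]*c],-1)
def rail(cams=("top","side"),pr=True):
    out=[]
    for cam in cams:
        p,d=bot.camera(cam); rs=bot.regions_of(cam,"rail")
        if not rs: print(cam,"no rail"); continue
        P,v,u=world(cam,d,rs[0]["pixels"]); P=P[(P[:,2]>.016)&(P[:,2]<.034)]
        (c,wh,a)=cv2.minAreaRect(P[:,:2].astype(np.float32))
        b=cv2.boxPoints((c,wh,a)); e=b[1]-b[0] if np.linalg.norm(b[1]-b[0])>np.linalg.norm(b[2]-b[1]) else b[2]-b[1]
        if e[1]<0:e=-e
        th=np.arctan2(-e[0],e[1])
        n=tonest(c); 
        if pr: print(cam,round(rs[0]["conf"],2),"L/W",np.round(sorted(wh),4),"world",np.round(c,4),"th",round(th,3),"| nest",np.round(n,4),"threl",round(th-NT,3))
        out.append((c,th))
    return out
def corners(c,th):
    x=np.array([np.cos(th),np.sin(th)]);y=np.array([-x[1],x[0]])
    return dict(bl=c+.018*x+.13*y,br=c+.018*x-.13*y)
E
python3 - <<'E'
from h import *
np.set_printoptions(precision=4,suppress=True)
rail()
p,d=bot.camera("side"); P,v,u=world("side",d)
for nm in("side","top"):
    p,d=bot.camera(nm);P,v,u=world(nm,d)
    k=(np.hypot(P[:,0]-.229,P[:,1]-.5)<.09)&(P[:,2]>.12)&(P[:,2]<.4); Q=P[k]
    print(nm,len(Q), Q.min(0) if len(Q) else "", np.sort(Q[:,2])[:20] if len(Q) else "")
# nest line fit
p,d=bot.camera("side")
for cam in("top","side"):
    p,d=bot.camera(cam); r=bot.regions_of(cam,"nest")[0]
    T,_,_=world(cam,d,r["pixels"]); T=T[(T[:,2]>.010)&(T[:,2]<.021)]
    X=[];Y=[];B=[]
    for y in np.arange(-.09,.14,.015):
        s=T[abs(T[:,1]-y)<.0075]
        if len(s)>5: X.append(np.percentile(s[:,0],4));B.append(np.percentile(s[:,0],96));Y.append(y)
    print(cam,"front",np.polyfit(Y,X,1),"back",np.polyfit(Y,B,1),T[:,1].min(),T[:,1].max())
    r=bot.regions_of(cam,"lens")[0]; L,_,_=world(cam,d,r["pixels"]); L=L[(L[:,2]>.045)]; print("lens hi",L.min(0),L.max(0))
E
```

```text
top 0.93 L/W [0.0358 0.2594] world [ 0.5585 -0.1173] th 0.154 | nest [-0.1456 -0.1319] threl 0.098
side 0.87 L/W [0.0343 0.2567] world [ 0.5594 -0.1121] th 0.152 | nest [-0.1444 -0.1268] threl 0.096
side 6665 [0.1967 0.4956 0.3086] [0.3086 0.3089 0.3089 0.3099 0.3099 0.3107 0.3113 0.3121 0.3122 0.3123
 0.3124 0.3131 0.3139 0.3139 0.314  0.314  0.3141 0.3143 0.3145 0.3147]
top 245 [0.2146 0.4497 0.2424] [0.2424 0.2434 0.245  0.2454 0.2459 0.2462 0.2463 0.2463 0.2464 0.2464
 0.2465 0.2466 0.2466 0.2467 0.2471 0.2474 0.2475 0.2481 0.2483 0.2486]
top front [-0.0595  0.6978] back [-0.0601  0.7173] -0.1290683752282385 0.17724476998304015
lens hi [0.6094 0.0938 0.0526] [0.6192 0.1232 0.0685]
side front [-0.0642  0.6998] back [-0.1338  0.7164] -0.13100759288815852 0.06566454950210587Traceback (most recent call last):
  File "<stdin>", line 19, in <module>
    return umr_minimum(a, axis, None, out, keepdims, initial, where)
ValueError: zero-size array to reduction operation minimum which has no identity
```

View pics/side0.png

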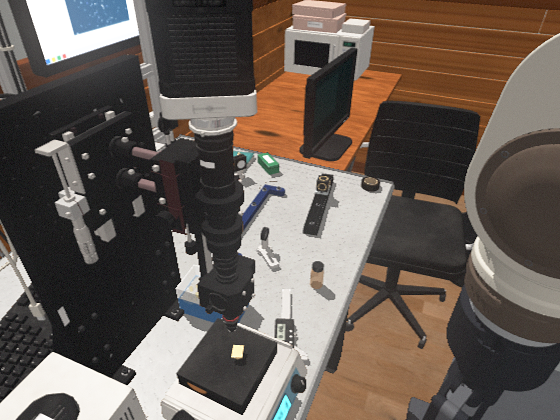

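```bash
python3 - <<'E'
from h import *
np.set_printoptions(precision=3,suppress=True)
p,d=bot.camera("top");P,v,u=world("top",d)
k=(P[:,2]>.08)&(P[:,0]>.25)&(P[:,0]<.85)&(abs(P[:,1])<.42); Q=P[k]
g={}
for q in Q: g.setdefault((round(q[0]/.05)*.05,round(q[1]/.1)*.1),[]).append(q[2])
for a in sorted(g): 
    if len(g[a])>10: print(np.round(a,2),len(g[a]),round(min(g[a]),2),round(max(g[a]),2))
p,d=bot.camera("wrist"); save("wrist0",p); m=bot.camera_model("wrist"); print(m)
T=np.array(m["tool_from_camera"]); v,u=np.nonzero((d>0)&(d<.3)); z=d[v,u]
dx,dy=u-m["cx"],v-m["cy"]; r=np.hypot(dx,dy)+1e-9; th=r/m["fx"]; R=np.tan(th)*z
C=np.stack([dx/r*R,dy/r*R,z,np.ones_like(z)],1); W=(C@T.T)[:,:3]
k=(abs(W[:,0])<.07)&(abs(W[:,2])<.03)&(W[:,1]>-.05)&(W[:,1]<.05); W=W[k]
print(len(W)); 
for s in(-1,1):
    w=W[W[:,0]*s>0]
    if len(w): print(s,w.min(0),w.max(0),np.sort(w[:,1])[-10:])
E
```

```text
[0.45 0.4 ] 97 0.08 0.09
[0.5 0.3] 22 0.2 0.5
[0.5 0.4] 2331 0.08 0.55
[0.55 0.3 ] 24 0.2 0.22
[0.55 0.4 ] 3851 0.08 0.54
[ 0.6 -0.2] 1146 0.68 0.73
[ 0.6 -0.1] 17788 0.64 0.82
[0.6 0. ] 26672 0.64 0.83
[0.6 0.1] 11105 0.63 0.83
[0.6 0.2] 6838 0.63 0.68
[0.6 0.3] 492 0.64 0.68
[0.6 0.4] 1278 0.32 0.51
[0.65 0.1 ] 5231 0.68 0.73
[0.65 0.2 ] 7403 0.68 0.68
[0.65 0.3 ] 671 0.68 0.68
[0.65 0.4 ] 720 0.29 0.41
[0.7 0.1] 2472 0.68 0.73
[0.7 0.2] 5753 0.68 0.73
[0.7 0.3] 516 0.08 0.69
[0.7 0.4] 416 0.08 0.32
[0.75 0.3 ] 14 0.09 0.13
{'fx': 325.19226210127806, 'fy': 325.19226210127806, 'cx': 277.33887948230085, 'cy': 205.13756077556525, 'tool_from_camera': array([[ 1.   , -0.   , -0.   ,  0.   ],
       [ 0.   , -0.279,  0.96 , -0.143],
       [-0.001, -0.96 , -0.279,  0.07 ],
       [ 0.   ,  0.   ,  0.   ,  1.   ]])}
4199
-1 [-0.057 -0.05  -0.012] [-0.042 -0.014  0.012] [-0.014 -0.014 -0.014 -0.014 -0.014 -0.014 -0.014 -0.014 -0.014 -0.014]
1 [ 0.042 -0.05  -0.012] [ 0.057 -0.013  0.012] [-0.014 -0.014 -0.014 -0.014 -0.014 -0.014 -0.014 -0.014 -0.014 -0.013]
```

View pics/wrist0.png

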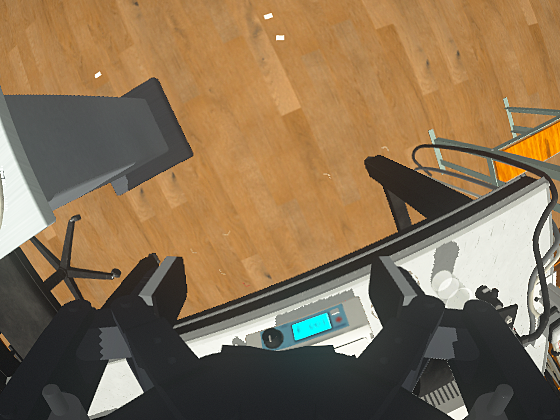

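```bash
J="python3 -m jog"
python3 -m jog '[[0,2.9,-6.3,-1,0,0,-7.35],[0,2.9,-6.3,-1,0,0,-7.35],[0,2.9,-6.3,-1,0,0,-7.35],[0,2.9,-6.3,-1,0,0,-7.35],[0,2.9,-6.3,-1,0,0,-7.35]]'
python3 -m jog '[[0,2.9,-6.3,-1,0,0,-7.35],[0,2.9,-6.3,-1,0,0,-7.35],[0,2.9,-6.3,-1,0,0,-7.35],[0,2.9,-6.3,-1,0,0,-7.35],[0,2.9,-6.3,-1,0,0,-7.35]]'
python3 -c "
from workcell import bot;o=bot.get_obs();print(o['q'])"
```

```text
time: 2.1
ee_pos: [0.3021, 0.3401, 0.2063]
tcp_rot: [-90.0, -0.0, 28.2]
wrist_force: [0.5, 1.0, -0.4]
opening: 0.0853
time: 2.6
ee_pos: [0.3744, 0.1826, 0.1809]
tcp_rot: [-90.0, -0.0, -8.6]
wrist_force: [-0.4, -0.2, -0.2]
opening: 0.0855
[ 2.60159238e+01 -1.39972429e+01 -1.32777771e+01  9.07330346e+01
 -3.13114196e-02  1.24621756e+02]
```

```bash
python3 -m jog '[[0,2.9,-6.3,-1,0,0,-7.35],[0,2.9,-6.3,-1,0,0,-7.35],[0,2.9,-6.3,-1,0,0,-7.35],[0,2.9,-6.3,-1,0,0,-7.35],[0,2.9,-6.3,-1,0,0,-7.35]]'
python3 -m jog '[[0,2.8,-6.3,-1,0,0,-7.35],[0,2.8,-6.3,-1,0,0,-7.35],[0,2.8,-6.3,-1,0,0,-7.35],[0,2.8,-6.3,-1,0,0,-7.35],[0,2.8,-6.3,-1,0,0,-7.35]]'
python3 - <<'E'
from h import *
o=bot.get_obs();print(o['q'],o['ee_pos'],o['tcp_rot'])
rail()
E
```

```text
time: 3.1
ee_pos: [0.4468, 0.025, 0.1555]
tcp_rot: [-90.1, 0.0, -45.4]
wrist_force: [0.2, 0.6, 0.1]
opening: 0.085
time: 3.6
ee_pos: [0.5166, -0.1326, 0.13]
tcp_rot: [-90.1, 0.0, -82.1]
wrist_force: [-0.9, 1.3, -0.2]
opening: 0.0852
[-1.43826180e+01  1.94339312e+00 -4.30109198e+00  8.38318451e+01
 -2.47955929e-02  1.57690240e+02] [ 0.51657731 -0.13259481  0.13001409] [-9.00800293e+01  6.03649972e-03 -8.20728454e+01]
top 0.71 L/W [0.0353 0.199 ] world [ 0.5539 -0.0875] th 0.157 | nest [-0.1486 -0.1018] threl 0.101
side 0.73 L/W [0.0352 0.2595] world [ 0.5601 -0.113 ] th 0.152 | nest [-0.1438 -0.1276] threl 0.096
```

```bash
python3 -m jog '[[0,0,0,-2,0,0,0.16],[0,0,0,-4,0,0,0.16],[0,0,0,-5,0,0,0.16],[0,0,0,-5.44,0,0,0.16],[0,0,0,-5.44,0,0,0.16]]'
python3 -m jog '[[0,0.2,0.03,0,0,0,0],[0,0.35,0.05,0,0,0,0],[0,0.45,0.07,0,0,0,0],[0,0.54,0.08,0,0,0,0],[0,0.63,0.1,0,0,0,0]]'
python3 -m jog '[[0,0.1,0.02,0,0,0,0],[0,0.2,0.04,0,0,0,-0.1],[0,0.3,0.06,0,0,0,-0.2],[0,0.4,0.08,0,0,0,-0.35],[0,0.5,0.1,0,0,0,-0.5]]'
python3 - <<'E'
from h import *
rail()
E
```

```text
time: 4.3
ee_pos: [0.5156, -0.1291, -0.0054]
tcp_rot: [-90.1, 0.0, -80.7]
wrist_force: [-0.7, 0.1, 1.1]
opening: 0.0853
time: 4.8
ee_pos: [0.5321, -0.1274, -0.0043]
tcp_rot: [-90.0, -0.0, -80.8]
wrist_force: [-4.7, -0.7, 1.9]
opening: 0.0856
time: 5.3
ee_pos: [0.5445, -0.1246, -0.005]
tcp_rot: [-90.0, 0.0, -83.3]
wrist_force: [-2.4, -0.2, -2.0]
opening: 0.0858
top 0.73 L/W [0.0345 0.1355] world [ 0.5646 -0.0553] th 0.124 | nest [-0.136  -0.0703] threl 0.068
side 0.85 L/W [0.0354 0.159 ] world [ 0.5671 -0.0614] th 0.115 | nest [-0.1339 -0.0766] threl 0.059
```

```bash
python3 -m jog '[[0,0.2,0.03,0,0,0,-0.32],[0,0.4,0.06,0,0,0,-0.64],[0,0.6,0.1,0,0,0,-0.96],[0,0.8,0.13,0,0,0,-1.28],[0,1.0,0.16,0,0,0,-1.6]]'
python3 -m jog '[[0,0.2,0.03,0,0,0,-0.32],[0,0.4,0.06,0,0,0,-0.64],[0,0.6,0.1,0,0,0,-0.96],[0,0.8,0.13,0,0,0,-1.28],[0,0.92,0.16,0,0,0,-1.6]]'
python3 -m jog '[[0,-0.4,0,0,0,0,0],[0,-0.8,0,0,0,0,0],[0,-0.8,0,2,0,0,0],[0,-0.8,0,4,0,0,0],[0,-2,0,4.5,0,0,0]]'
python3 - <<'E'
from h import *
p,d=bot.camera("top"); save("top1",p[130:310,150:430].repeat(2,0).repeat(2,1))
rail()
E
```

```text
time: 6.0
ee_pos: [0.5693, -0.1207, -0.0047]
tcp_rot: [-90.0, 0.0, -91.3]
wrist_force: [-3.6, -0.3, 0.3]
opening: 0.085
time: 6.5
ee_pos: [0.5925, -0.1167, -0.0047]
tcp_rot: [-90.0, 0.0, -99.3]
wrist_force: [-3.5, -0.3, 1.0]
opening: 0.0853
time: 7.0
ee_pos: [0.5455, -0.1174, 0.114]
tcp_rot: [-89.4, -0.0, -99.2]
wrist_force: [-1.0, -0.6, 0.4]
opening: 0.0854
top 0.98 L/W [0.0364 0.1637] world [ 0.6283 -0.0684] th -0.143 | nest [-0.0732 -0.087 ] threl -0.199
side 0.62 L/W [0.0367 0.2598] world [ 0.6235 -0.1118] th -0.157 | nest [-0.0805 -0.13  ] threl -0.213
```

View pics/top1.png

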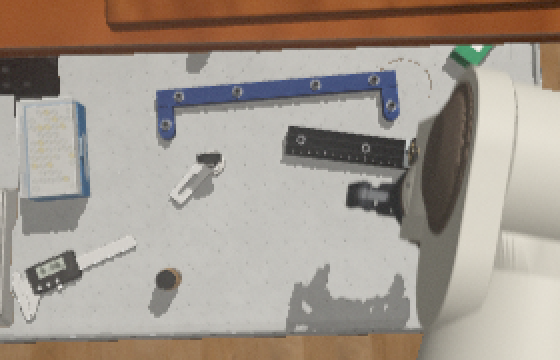

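```bash
python3 -m jog '[[1,0,-2,0,0,0,0],[1,0.5,-4,0,0,0,0],[1,2.04,-5.5,0,0,0,0],[1,2.04,-6.22,0,0,0,0],[1,2.04,-6.22,0,0,0,0]]' 40
python3 -m jog '[[1,0,0,-1.5,0,0,0],[1,0,0,-3,0,0,0],[1,0,0,-4,0,0,0],[1,0,0,-4.36,0,0,0],[1,0,0,-4.36,0,0,0]]'
python3 - <<'E'
from h import *
o=bot.get_obs();print(o['time'],o['ee_pos'],o['tcp_rot'],o['opening'])
p,d=bot.camera("wrist"); save("wrist1",p)
p,d=bot.camera("side"); save("side1",p[100:310,180:460].repeat(2,0).repeat(2,1))
rail()
E
```

```text
time: 7.75
ee_pos: [0.5934, -0.2747, 0.1045]
tcp_rot: [-90.2, 0.0, -99.4]
wrist_force: [0.1, 0.2, 0.3]
opening: 0.0118
time: 8.25
ee_pos: [0.5921, -0.2709, 0.0001]
tcp_rot: [-90.1, 0.0, -99.2]
wrist_force: [-10.1, 4.9, 17.1]
opening: 0.0002
8.25 [ 5.92085664e-01 -2.70878901e-01  5.33990900e-05] [-9.01138341e+01  3.58442141e-02 -9.92236214e+01] 0.00019091244718062717
top 0.69 L/W [0.035  0.2536] world [ 0.6213 -0.1138] th -0.155 | nest [-0.0827 -0.1319] threl -0.211
side 0.21 L/W [0.0375 0.2573] world [ 0.6239 -0.1115] th -0.146 | nest [-0.08   -0.1297] threl -0.202
```

View pics/wrist1.png

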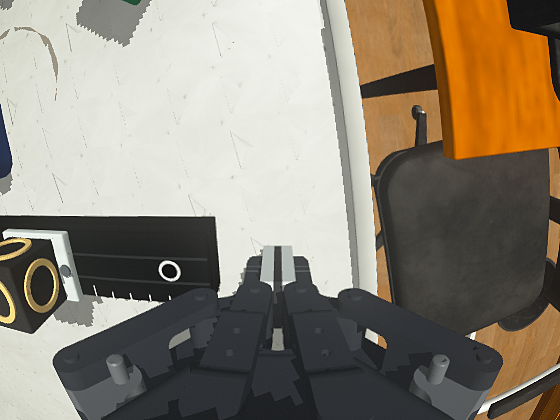

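```bash
python3 -m jog '[[1,0,0,0.2,0,0,0],[1,0.2,-0.03,0.2,0,0,0],[1,0.2,-0.03,0.2,0,0,0]]'
python3 -c "
from workcell import bot;o=bot.get_obs();print(o['ee_pos'],o['wrist_force'])"
```

```text
time: 8.85
ee_pos: [0.599, -0.2727, 0.0035]
tcp_rot: [-90.0, 0.0, -99.2]
wrist_force: [0.3, 0.5, -0.4]
opening: 0.0002
[ 0.59903499 -0.27270374  0.00345335] [ 0.30567187  0.46145052 -0.41626956]
```

```bash
python3 -m jog '[[1,0,0.25,0,0,0,0],[1,0,0.42,0,0,0,0],[1,0.01,0.54,0,0,0,0],[1,0.02,0.64,0,0,0,0],[1,0.04,0.74,0,0,0,0]]'
python3 -m jog '[[1,0.03,0.2,0,0,0,0],[1,0.07,0.44,0,0,0,0],[1,0.11,0.7,0,0,0,0],[1,0.15,1.0,0,0,0,0],[1,0.2,1.3,0,0,0,0]]'
python3 - <<'E'
from h import *
rail()
E
```

```text
time: 9.35
ee_pos: [0.5993, -0.2547, 0.0037]
tcp_rot: [-90.0, -0.1, -99.3]
wrist_force: [0.4, -3.7, -0.8]
opening: 0.0
time: 9.85
ee_pos: [0.6045, -0.2213, 0.0037]
tcp_rot: [-90.0, 0.0, -99.3]
wrist_force: [-0.7, -2.8, -2.0]
opening: -0.0004
top 0.58 L/W [0.0356 0.2553] world [ 0.6283 -0.0786] th -0.165 | nest [-0.0737 -0.0971] threl -0.221
side 0.9 L/W [0.037  0.2634] world [ 0.6299 -0.078 ] th -0.161 | nest [-0.0721 -0.0967] threl -0.217
```

```bash
python3 -m jog '[[1,0.04,0.26,0,0,0,0],[1,0.08,0.52,0,0,0,0],[1,0.13,0.78,0,0,0,0],[1,0.17,1.04,0,0,0,0],[1,0.21,1.3,0,0,0,0]]'
python3 -m jog '[[1,0.04,0.26,0,0,0,0],[1,0.08,0.52,0,0,0,0],[1,0.13,0.78,0,0,0,0],[1,0.17,1.04,0,0,0,0],[1,0.21,1.3,0,0,0,0]]'
python3 - <<'E'
from h import *
rail()
E
```

```text
time: 10.55
ee_pos: [0.6099, -0.1891, 0.004]
tcp_rot: [-90.0, -0.0, -99.3]
wrist_force: [0.5, -4.7, 0.9]
opening: -0.0002
time: 11.05
ee_pos: [0.6151, -0.1566, 0.004]
tcp_rot: [-90.0, -0.0, -99.3]
wrist_force: [-1.6, -5.5, 1.8]
opening: 0.0002
top 0.75 L/W [0.0357 0.2579] world [ 0.6389 -0.0152] th -0.167 | nest [-0.0596 -0.0344] threl -0.223
side 0.9 L/W [0.037  0.2591] world [ 0.6407 -0.0118] th -0.167 | nest [-0.0576 -0.0311] threl -0.223
```

```bash
python3 -m jog '[[1,0.04,0.26,0,0,0,0],[1,0.08,0.52,0,0,0,0],[1,0.12,0.78,0,0,0,0],[1,0.16,1.0,0,0,0,0],[1,0.19,1.15,0,0,0,0]]'
python3 -m jog '[[1,-0.1,-0.6,0,0,0,0],[1,-0.15,-1,0.5,0,0,0],[1,-0.15,-1,2,0,0,0],[1,-1.5,-1,4,0,0,0],[0,-3,-1,4.2,0,0,0]]'
python3 - <<'E'
from h import *
p,d=bot.camera("top"); save("top2",p[130:310,150:430].repeat(2,0).repeat(2,1))
rail()
E
```

```text
time: 11.75
ee_pos: [0.6197, -0.1275, 0.0036]
tcp_rot: [-90.0, 0.0, -99.2]
wrist_force: [0.2, -3.4, -1.2]
opening: -0.0001
time: 12.25
ee_pos: [0.5465, -0.1547, 0.1139]
tcp_rot: [-89.6, -0.0, -99.3]
wrist_force: [-0.8, 0.9, 1.0]
opening: 0.0133
top 0.61 L/W [0.0358 0.2599] world [0.6438 0.0134] th -0.166 | nest [-0.0531 -0.0061] threl -0.222
side 0.74 L/W [0.0369 0.2629] world [0.6459 0.0139] th -0.169 | nest [-0.051  -0.0057] threl -0.225
```

View pics/top2.png

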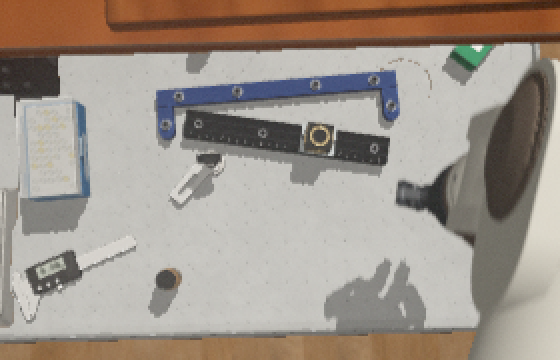

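```bash
python3 -m jog '[[1,1.5,0,0,0,0,0],[1,2.85,0,0,0,0,0],[1,2.85,0,-2,0,0,0],[1,2.85,0,-3.6,0,0,0],[1,2.85,0,-4.18,0,0,0]]'
python3 -m jog '[[1,0,0.2,0,0,0,0],[1,0.05,0.5,0,0,0,0],[1,0.12,0.8,0,0,0,0],[1,0.15,0.95,0,0,0,0],[1,0.16,1,0,0,0,0]]'
python3 - <<'E'
from h import *
o=bot.get_obs();print(o['time'],o['ee_pos'],o['wrist_force'])
rail()
E
```

```text
time: 13.0
ee_pos: [0.6141, -0.1528, -0.0004]
tcp_rot: [-90.4, 0.0, -99.3]
wrist_force: [-39.7, 9.9, 90.4]
opening: -0.0004
time: 13.5
ee_pos: [0.6204, -0.1277, 0.0047]
tcp_rot: [-90.0, 0.0, -99.2]
wrist_force: [0.1, -0.6, 0.5]
opening: -0.0001
13.5 [ 0.62035405 -0.1276724   0.00465323] [ 0.07556338 -0.5762021   0.46685226]
top 0.76 L/W [0.0355 0.2584] world [0.644 0.013] th -0.171 | nest [-0.053  -0.0066] threl -0.227
side 0.55 L/W [0.0374 0.2601] world [0.6458 0.0151] th -0.165 | nest [-0.0511 -0.0045] threl -0.221
```

```bash
python3 -m jog '[[1,0.02,0.1,0,0,0,0],[1,0.03,0.18,0,0,0,0],[1,0.04,0.26,0,0,0,0],[1,0.05,0.32,0,0,0,0],[1,0.05,0.32,0,0,0,0]]'
python3 - <<'E'
from h import *
o=bot.get_obs();print(o['time'],o['ee_pos'],o['wrist_force'])
rail();rail()
E
```

```text
time: 14.2
ee_pos: [0.6212, -0.1202, 0.0044]
tcp_rot: [-90.0, -0.0, -99.3]
wrist_force: [-0.7, -2.2, 0.4]
opening: 0.0004
14.2 [ 0.62123601 -0.12023544  0.00435855] [-0.73771825 -2.15348127  0.43172587]
top 0.55 L/W [0.0354 0.2595] world [0.6449 0.0203] th -0.168 | nest [-0.0516  0.0007] threl -0.224
side 0.77 L/W [0.0373 0.2639] world [0.6471 0.0249] th -0.163 | nest [-0.0492  0.0051] threl -0.219
top 0.6 L/W [0.035  0.2569] world [0.6452 0.0214] th -0.176 | nest [-0.0513  0.0018] threl -0.232
side 0.87 L/W [0.036  0.2612] world [0.647  0.0226] th -0.165 | nest [-0.0494  0.0029] threl -0.221
```

```bash
python3 -m jog '[[1,-0.1,-0.5,0,0,0,0],[1,-0.16,-1,0.5,0,0,0],[0.8,-0.5,-1,2.2,0,0,0],[0.3,-1.2,-1,4,0,0,0],[0,-1.6,-1,4.2,0,0,0]]'
python3 -m jog '[[0,0.6,2,0,0,0,0],[0,0.62,4,0,0,0,0],[0,0.62,5.8,0,0,0,0],[0,0.62,5.8,0,0,0,0],[0,0.62,5.8,0,0,0,0]]'
python3 - <<'E'
from h import *
o=bot.get_obs();print(o['time'],o['ee_pos'],o['tcp_rot'],o['opening'])
p,d=bot.camera("wrist"); save("wrist2",p)
E
```

```text
time: 15.1
ee_pos: [0.5826, -0.1469, 0.1165]
tcp_rot: [-89.5, -0.0, -99.3]
wrist_force: [0.3, -0.7, 1.2]
opening: 0.0431
time: 15.6
ee_pos: [0.5928, -0.0438, 0.1095]
tcp_rot: [-90.1, 1.9, -95.1]
wrist_force: [0.3, -0.8, 0.3]
opening: 0.0851
15.6 [ 0.59275131 -0.04380946  0.10946268] [-90.05991577   1.86992052 -95.09591494] 0.08506629923151385
```

View pics/wrist2.png

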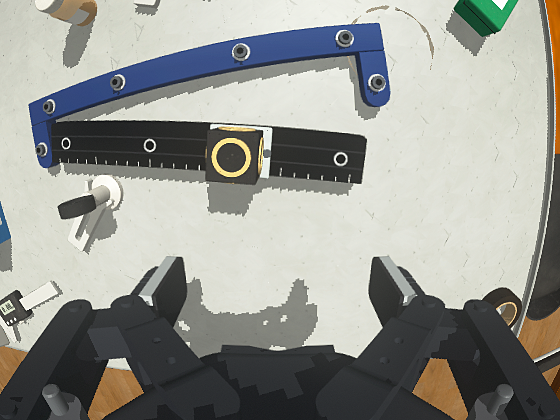

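```bash
python3 -m jog '[[0,-0.5,0,0,0,0,8.5],[0,-0.5,0,0,0,0,8.5],[0,-0.5,0,0,0,0,8.5],[0,-0.5,0,0,0,0,8.5],[0,-0.5,0,0,0,0,8.5]]'
python3 -m jog '[[0,0,0,0,0,0,8.5],[0,0,0,0,0,0,8.5],[0,0,0,0,0,0,8.5],[0,0,0,0,0,0,8.5],[0,0,0,0,0,0,8.5]]'
python3 -m jog '[[0,0,0,0,0,0,8.5],[0,0,0,0,0,0,8.5],[0,0,0,0,0,0,8.5],[0,0,0,0,0,0,8.5],[0,0,0,0,0,0,8.5]]'
python3 -m jog '[[0,0,0,0,0,0,8.5],[0,0,0,0,0,0,8.5],[0,0,0,0,0,0,8.5],[0,0,0,0,0,0,8.5],[0,0,0,0,0,0,8.5]]'
python3 - <<'E'
from h import *
o=bot.get_obs();print(o['time'],o['ee_pos'],o['tcp_rot'],o['opening'],o['q'])
rail()
E
```

```text
time: 16.15
ee_pos: [0.5803, -0.0449, 0.1092]
tcp_rot: [-90.1, 1.9, -52.3]
wrist_force: [-0.6, 0.4, 0.4]
opening: 0.0853
time: 16.65
ee_pos: [0.5803, -0.0449, 0.1092]
tcp_rot: [-90.1, 1.9, -9.8]
wrist_force: [-0.6, 0.0, -0.7]
opening: 0.0856
time: 17.15
ee_pos: [0.5803, -0.0449, 0.1092]
tcp_rot: [-90.1, 1.9, 32.7]
wrist_force: [0.1, -0.3, 0.7]
opening: 0.0854
time: 17.65
ee_pos: [0.5803, -0.0449, 0.1092]
tcp_rot: [-90.1, 1.9, 75.2]
wrist_force: [0.3, 0.7, 0.3]
opening: 0.0853
17.65 [ 0.5803016  -0.04488333  0.10920239] [-90.06169024   1.89809315  75.154592  ] 0.08530768580968137 [-3.50563613  8.97529715  0.95783139 82.29536451 -1.8731615  11.34386407]
top 0.86 L/W [0.0341 0.1303] world [0.6558 0.0832] th -0.174 | nest [-0.0372  0.0629] threl -0.23
side 0.64 L/W [0.0377 0.2644] world [0.6469 0.0242] th -0.167 | nest [-0.0494  0.0045] threl -0.223
```

```bash
python3 -m jog '[[0,0.65,1.79,0,0.37,-0.08,1.05],[0,0.65,1.79,0,0.37,-0.08,1.05],[0,0.65,1.79,0,0.37,-0.08,1.05],[0,0.65,1.79,-0.5,0.37,-0.08,1.05]]'
python3 -m jog '[[0,0,0,-1.5,0,0,0],[0,0,0,-2.7,0,0,0],[0,0,0,-3.4,0,0,0],[0,0,0,-3.7,0,0,0],[0,0,0,-3.9,0,0,0]]'
python3 - <<'E'
from h import *
o=bot.get_obs();print(o['time'],o['ee_pos'],o['tcp_rot'])
p,d=bot.camera("wrist"); save("wrist3",p)
(c,t),=rail(("side",)); c=np.array([.646,.0225]);t=-.167
d=np.array(o['ee_pos'][:2])-c; print("rail frame", d@[np.cos(t),np.sin(t)], d@[-np.sin(t),np.cos(t)])
E
```

```text
time: 18.25
ee_pos: [0.5973, 0.0005, 0.0979]
tcp_rot: [-90.2, -0.0, 80.0]
wrist_force: [0.2, -0.8, -0.6]
opening: 0.0851
time: 18.75
ee_pos: [0.596, 0.0005, -0.0015]
tcp_rot: [-90.0, 0.0, 80.1]
wrist_force: [-0.0, 0.1, 0.4]
opening: 0.0856
18.75 [ 5.96033988e-01  4.88869721e-04 -1.53714574e-03] [-9.00063917e+01  3.29895016e-04  8.00646146e+01]
side 0.95 L/W [0.036  0.1517] world [0.6563 0.076 ] th -0.158 | nest [-0.0371  0.0556] threl -0.214
rail frame -0.045612082542377363 -0.030010501055186097
```

```bash
python3 -m jog '[[0,0.2,-0.03,-0.08,0,0,0],[0,0.38,-0.06,-0.08,0,0,0],[0,0.48,-0.08,-0.08,0,0,0],[0,0.56,-0.09,-0.08,0,0,0],[0,0.64,-0.1,-0.08,0,0,0]]'
python3 -m jog '[[0,0.1,-0.02,0,0,0,0.1],[0,0.2,-0.04,0,0,0,0.3],[0,0.3,-0.06,0,0,0,0.5],[0,0.4,-0.08,0,0,0,0.7],[0,0.5,-0.1,0,0,0,0.9]]'
python3 - <<'E'
from h import *
o=bot.get_obs();print(o['time'],o['ee_pos'],o['tcp_rot'])
rail()
E
```

```text
time: 19.4
ee_pos: [0.6128, -0.0014, -0.0026]
tcp_rot: [-90.1, -0.0, 80.2]
wrist_force: [-0.5, 1.0, -0.3]
opening: 0.0854
time: 19.9
ee_pos: [0.6243, -0.004, -0.0027]
tcp_rot: [-90.0, 0.0, 84.7]
wrist_force: [-5.9, 0.1, 3.4]
opening: 0.0854
19.9 [ 0.62430407 -0.00403337 -0.00274745] [-8.99583573e+01  2.23488277e-03  8.47063622e+01]
top 0.98 L/W [0.0346 0.0827] world [0.6626 0.1081] th -0.119 | nest [-0.0291  0.0874] threl -0.175
side 0.97 L/W [0.036  0.2117] world [0.6582 0.0513] th -0.102 | nest [-0.0367  0.0309] threl -0.158
```

```bash
python3 -m jog '[[0,0.12,-0.03,0,0,0,0.24],[0,0.24,-0.06,0,0,0,0.48],[0,0.36,-0.09,0,0,0,0.72],[0,0.48,-0.12,0,0,0,0.96],[0,0.6,-0.15,0,0,0,1.2]]'
python3 - <<'E'
from h import *
o=bot.get_obs();print(o['time'],o['ee_pos'],o['tcp_rot'])
for c,t in rail(): pass
p,d=bot.camera("top"); save("top3",p[140:240,210:370].repeat(4,0).repeat(4,1))
E
```

```text
time: 20.6
ee_pos: [0.6403, -0.0077, -0.0028]
tcp_rot: [-90.1, -0.0, 90.8]
wrist_force: [-3.3, -0.2, 0.5]
opening: 0.0853
20.6 [ 0.64027473 -0.00769101 -0.00280398] [-9.00527586e+01 -2.38363622e-02  9.07506697e+01]
top 0.71 L/W [0.0355 0.0945] world [0.6662 0.1017] th 0.014 | nest [-0.0259  0.0808] threl -0.042
side 0.67 L/W [0.036  0.1509] world [0.6687 0.0764] th 0.023 | nest [-0.0248  0.0553] threl -0.033
```

View pics/top3.png

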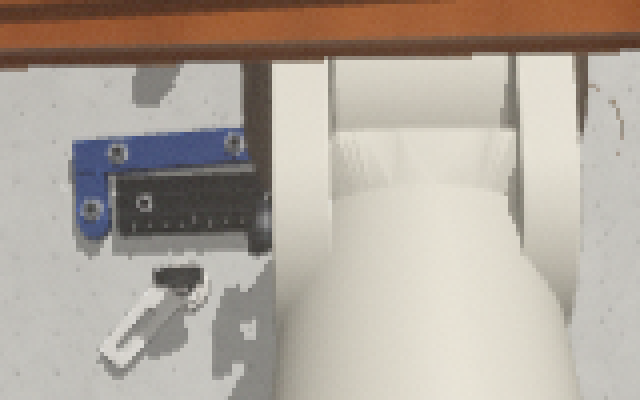

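```bash
python3 -m jog '[[0,0.06,-0.01,0,0,0,0.15],[0,0.12,-0.02,0,0,0,0.3],[0,0.18,-0.03,0,0,0,0.4],[0,0.24,-0.04,0,0,0,0.5],[0,0.28,-0.05,0,0,0,0.5]]'
python3 -m jog '[[0,0.03,0,0,0,0,0],[0,0.06,0,0,0,0,0]]'
python3 - <<'E'
from h import *
o=bot.get_obs();print(o['time'],o['ee_pos'],o['tcp_rot'],o['wrist_force'])
rail()
E
```

```text
time: 21.35
ee_pos: [0.6468, -0.0088, -0.0027]
tcp_rot: [-90.0, -0.0, 93.2]
wrist_force: [-6.9, 0.8, 2.9]
opening: 0.0855
time: 21.55
ee_pos: [0.6482, -0.0088, -0.0027]
tcp_rot: [-90.0, -0.0, 93.2]
wrist_force: [-5.8, -0.7, 3.8]
opening: 0.0854
21.55 [ 0.64822673 -0.0087932  -0.0026789 ] [-9.00140941e+01 -3.66748152e-02  9.32050327e+01] [-5.81533935 -0.73655437  3.84042556]
top 0.97 L/W [0.0347 0.1006] world [0.6696 0.0995] th 0.069 | nest [-0.0226  0.0783] threl 0.013
side 0.76 L/W [0.0318 0.1328] world [0.6702 0.0848] th 0.101 | nest [-0.0228  0.0637] threl 0.045
```

```bash
python3 -m jog '[[0,0.03,0,0,0,0,0],[0,0.06,0,0,0,0,0]]'
python3 -m jog '[[0,0.03,0,0,0,0,0],[0,0.03,0,0,0,0,0]]'
python3 -m jog '[[0,0.03,0,0,0,0,0],[0,0.03,0,0,0,0,0]]'
python3 - <<'E'
from h import *
rail()
E
```

```text
time: 21.95
ee_pos: [0.6497, -0.0088, -0.0027]
tcp_rot: [-90.0, -0.0, 93.2]
wrist_force: [-5.2, 0.4, 3.0]
opening: 0.0854
time: 22.15
ee_pos: [0.6506, -0.0088, -0.0027]
tcp_rot: [-90.0, -0.0, 93.2]
wrist_force: [-3.4, -0.6, 2.4]
opening: 0.0853
time: 22.35
ee_pos: [0.6513, -0.0088, -0.0027]
tcp_rot: [-90.0, -0.0, 93.2]
wrist_force: [-5.3, -0.0, 2.4]
opening: 0.0854
top 0.8 L/W [0.035 0.098] world [0.6727 0.0999] th 0.058 | nest [-0.0195  0.0786] threl 0.002
side 0.6 L/W [0.0368 0.1656] world [0.6728 0.0776] th 0.162 | nest [-0.0206  0.0564] threl 0.106
```

```bash
python3 -m jog '[[0,0.03,0,0,0,0,0],[0,0.03,0,0,0,0,0]]'
python3 -m jog '[[0,0.03,0,0,0,0,0],[0,0.03,0,0,0,0,0]]'
```

```text
time: 22.75
ee_pos: [0.652, -0.0088, -0.0027]
tcp_rot: [-90.0, -0.0, 93.2]
wrist_force: [-5.8, 0.2, 3.3]
opening: 0.0853
time: 22.95
ee_pos: [0.6523, -0.0088, -0.0027]
tcp_rot: [-90.0, -0.0, 93.2]
wrist_force: [-7.8, -1.4, 4.5]
opening: 0.0855
```

```bash
python3 -m jog '[[0,0.02,0,0,0,0,0],[0,0.02,0,0,0,0,0]]'
python3 -m jog '[[0,0.02,0,0,0,0,0],[0,0.02,0,0,0,0,0]]'
```

```text
time: 23.15
ee_pos: [0.6523, -0.0088, -0.0027]
tcp_rot: [-89.9, -0.0, 93.2]
wrist_force: [-10.5, -0.9, 6.1]
opening: 0.0851
time: 23.35
ee_pos: [0.6523, -0.0088, -0.0028]
tcp_rot: [-89.9, -0.0, 93.2]
wrist_force: [-13.3, -0.4, 7.7]
opening: 0.085
```

```bash
python3 -m jog '[[0,-0.3,0,0,0,0,0],[0,-0.8,0,0,0,0,0],[0,-0.8,0,2,0,0,0],[0,-0.8,0,4,0,0,0],[0,-2,0,4.5,0,0,0]]'
python3 -m jog '[[0,-2,0,0,0,0,0],[0,-4,0,0,0,0,0],[0,-6,-2,0,0,0,0],[0,-6,-4,0,0,0,0],[0,-6,-4,0,0,0,0]]'
python3 - <<'E'
from h import *
o=bot.get_obs();print(o['time'],o['ee_pos'],o['wrist_force'])
rail();rail()
p,d=bot.camera("top"); save("top4",p[140:240,210:370].repeat(4,0).repeat(4,1))
E
```

```text
time: 23.85
ee_pos: [0.6087, -0.0089, 0.1163]
tcp_rot: [-90.7, 0.0, 93.2]
wrist_force: [0.2, -0.1, -0.4]
opening: 0.0855
time: 24.35
ee_pos: [0.4532, -0.1115, 0.1106]
tcp_rot: [-90.2, 0.1, 93.1]
wrist_force: [0.6, -0.5, 0.2]
opening: 0.0853
24.35 [ 0.4531685  -0.11146104  0.1105794 ] [ 0.55024923 -0.47615386  0.17804725]
top 0.64 L/W [0.0386 0.2596] world [0.6795 0.0196] th 0.059 | nest [-0.0171 -0.0019] threl 0.003
side 0.96 L/W [0.0398 0.2759] world [0.6818 0.0208] th 0.064 | nest [-0.0148 -0.0009] threl 0.008
top 0.68 L/W [0.0265 0.057 ] world [0.4834 0.3112] th 0.184 | nest [-0.1966  0.3002] threl 0.128
side no rail
```

View pics/top4.png

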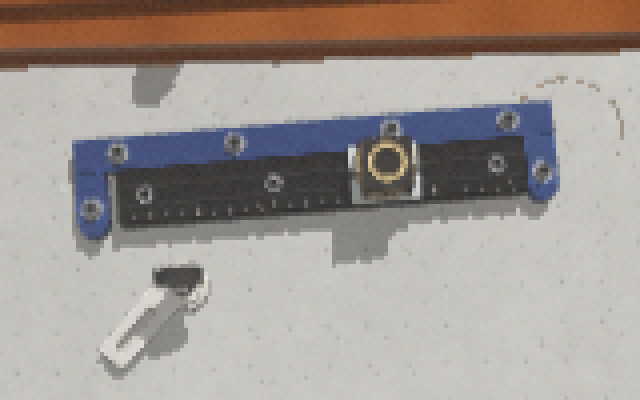

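```bash
python3 - <<'E'
from h import *
p,d=bot.camera("top");P,v,u=world("top",d)
hsv=cv2.cvtColor(p,cv2.COLOR_RGB2HSV)[v,u]
N=tonest(P); reg=(P[:,2]>.009)&(P[:,2]<.03)&(abs(N[:,0])<.06)&(abs(N[:,1])<.16)
blue=reg&(hsv[:,0]>95)&(hsv[:,0]<130)&(hsv[:,1]>120)&(hsv[:,2]>70); dark=reg&(hsv[:,2]<70)
for y in (-.12,-.1,-.08,0,.05,.08,.1,.12):
    s=abs(N[:,1]-y)<.01
    print(y,"fence",np.round(np.percentile(N[blue&s,0],[3,97]),4),"rail",np.round(np.percentile(N[dark&s&(P[:,2]>.018),0],[3,97]),4))
E
```

```text
Traceback (most recent call last):
IndexError: index -1 is out of bounds for axis 0 with size 0
```

Loosening the height filter (the ends of the fence may be empty in a band) and reporting the front edge and gap instead.

```bash
python3 - <<'E'
from h import *
p,d=bot.camera("top");P,v,u=world("top",d)
N=tonest(P); c=p[v,u].astype(int)
reg=(P[:,2]>.008)&(P[:,2]<.03)&(abs(N[:,0])<.06)&(abs(N[:,1])<.16)
blue=reg&(c[:,2]>c[:,0]+35); dark=reg&(c.max(1)<75)&(c[:,2]<c[:,0]+25)
for y in (-.12,-.1,-.08,0,.05,.08,.1,.12):
    s=abs(N[:,1]-y)<.01
    f=lambda k: np.round(np.percentile(N[k,0],[3,97]),4) if k.sum()>4 else None
    g=reg&s&~blue&~dark&(N[:,0]>-.01)&(N[:,0]<.004)
    print(y,"fence",f(blue&s),"rail",f(dark&s),"other px",g.sum())
E
```

```text
-0.12 fence [0.002  0.0215] rail [-0.0356 -0.0003] other px 2
-0.1 fence [0.0019 0.0207] rail [-0.0358 -0.0017] other px 0
-0.08 fence [0.0016 0.0198] rail [-0.035  -0.0026] other px 2
0 fence [0.002  0.0211] rail [-0.0357 -0.0018] other px 2
0.05 fence [0.001  0.0207] rail [-0.0355 -0.0019] other px 3
0.08 fence [0.001  0.0199] rail [-0.0356 -0.0022] other px 0
0.1 fence [0.0006 0.0193] rail [-0.0355 -0.0033] other px 3
0.12 fence [0.0017 0.0199] rail [-0.0363 -0.0012] other px 5
```

```bash
python3 -c "
from workcell import bot;print(bot.job_done(), bot.get_obs()['time'])"
```

```text
the job is handed in; nothing more can be done
the job is handed in; nothing more can be done
```

The rail is seated in the nest between the end stops. It lies flush along the fence, and I handed the job in at about 25 s of the 58 s. No verdict was reported.

**What I did:**
1. Pushed the rail forward with the open fingers on its front face while turning its left end in.
2. Slid it lengthwise behind the lens post with the shut fingers against its right end.
3. Swung the right end in with the open fingers, in small steps, until the fence stopped it. The wrist force then was about 13 N sideways.
4. Drew the arm clear.

**Last checks (top camera):**
- The rail's front edge was parallel to the fence, 35–36 mm in front of the estimated fence line all along its length. The rail is 36 mm wide, so the rear gap is about 1 mm or less at both ends.
- The rail sat about 2 mm to the right of centre, with its left end near y = 0.128 m of the nest. Its heading was within 0.003 rad of the nest.
- In the last top crop, the lens post looked unmoved. I did not measure the bystanders again, and the crop leaves most of them out.

**What failed or disagreed:**
- **Hard touch on the table:** one fast descent pressed the shut fingertips onto the table, with 90 N read at the wrist (limit 120 N).
- **Joint limit:** the last wrist joint reached its limit once, so I turned the gripper half round before the final push.
- **Camera checks:** the side camera put the rail up to 5 mm off the top camera in y and about 2 mm in x. The last repeat detection failed in both cameras: top picked another object and side found nothing. I relied on the edge check above instead.

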